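Hang up the espresso cup and fish the paddle out from under the tray cover

TASK

The white espresso cup is standing in the way in the open mouth of the half-covered metal tray: hang it by its handle on the brass prong of the cup stand and let go of it. Then get the wooden stirring paddle out of the tray; it is longer than the open mouth, so tilt it, draw it out from under the cover, and finish with the gripper still holding it steady in the air, its whole length at least 3 cm higher than the tray's top and touching nothing else. Leave the other things on the counter where they are.

Things in the scene. Friction and masses are not known exactly. Their poses are not given: they have to be found in the camera images.
- tray: Fixed low light-metal tray, outside 268 (x) x 188 (y) x 62 mm tall, walls and floor 4 mm. Origin: centre of its underside, x along it, z up. A fixed 3 mm steel cover (underside z = 59 mm) closes the top from x = -134 to -25 mm, full width; the mouth, x = -25 to 130, y = -90 to 90 mm, is open. The inside runs on under the cover to x = -130 mm.
- tray_mouth (a point): Centre of the tray's open mouth, level with its top (tray x = 52.5, y = 0, z = 62 mm).
- cup: White ceramic espresso cup upright in the tray's mouth, 58 mm across (straight sides above 10 mm), 58 mm tall, about 130 g. Origin: centre of its underside. Handle along its +y to 56.5 mm from the axis, a loop of 7 mm bar in the y-z plane; its hole, along x, spans y = 29 to 49.5, z = 17.5 to 43.5 mm. Starts within 0.4 rad of the tray's axes.
- cup_handle (a point): Centre of the hole in the cup's handle (cup x = 0, y = 39.3, z = 30.5 mm).
- paddle: Beech paddle, 235 mm long, about 80 g, flat on the tray floor, blade under the cover, handle in the mouth. Origin: centre of its underside; x towards the handle end, z up. Handle 16 mm wide, 14 mm tall, x = -34.5 to 117.5 mm; blade 34 mm wide, 8 mm thick, x = -117.5 to -34.5 mm. Starts within 0.04 rad of the tray's axes.
- paddle_handle_end (a point): Handle end of the paddle, mid thickness (paddle x = 117.5, z = 7 mm).
- paddle_blade_end (a point): Blade end of the paddle, mid thickness (paddle x = -117.5, z = 4 mm).
- hook: Fixed cup stand: dark wooden foot 120 mm across, dark steel post (12 mm thick, 174 mm tall), one 6 mm brass prong running level from the post along the stand's -x, axis at z = 170 mm, to x = -95 mm, where it turns up to its tip. Origin: centre of the foot's underside.
- hook_tip (a point): End of the prong's upturned tip (stand x = -98, y = 0, z = 180 mm; 3 mm of rounding lies beyond).
- hook_seat (a point): Point on the prong's axis, 50 mm from the post (stand x = -50, y = 0, z = 170 mm), a good place to hang the cup. When let go, the cup swings down about the prong and hangs tilted with its handle up.
- catch_cup: Bystander, leave alone: green plastic open catch cup, 72 mm wide at the rim, 70 mm tall. Origin: centre of its underside.
- jar: Bystander, leave alone: glass jar of beans with a spring-clip lid, 84 mm across, 112 mm tall. Origin: centre of its underside.
- tamper: Bystander, leave alone: steel tamper standing on its 58 mm foot, 78 mm tall. Origin: centre of its underside.
- dosing_ring: Bystander, leave alone: bright steel dosing ring lying flat, 64 mm across, 22 mm tall. Origin: centre of its underside.
- pitcher: Bystander, leave alone: open steel milk pitcher, 94 mm across, 100 mm tall, handle at its +y reaching 78 mm from its axis. Origin: centre of its underside.
Mind the look-alikes: they are no part of the job. Several things have the shape of the hook; the one meant has the colours described above.

How it is judged:
By the outcome, as a careful person would: the job done as asked, in the order asked, and still so for the second after the job is handed in, while the arm keeps its last pose, push and grip.
It also fails if it takes over 64 s, if anything falls off the work surface, if the arm or the gripper's body presses on something with over 40 N, if the wrist force passes 120 N, or if a joint passes its speed limit or range.

ROBOT

A 6-joint arm with a two-finger parallel gripper is mounted at the origin on the work surface. World frame = base frame: x ahead of the robot, y to its left, z up, the work surface at z = 0. Lengths are in m, angles in rad, forces in N, time in s.
With the tool pointing down it reaches from about 0.225 to 0.875 m from the base axis. Payload 3.4 kg.
Tool frame: the origin (TCP) lies at the very end of the fingers, on their centre line; the grasp point (between the pads) lies 19 mm behind it; z points along the fingers, y is the line along which they close (so a half turn about z gives the same grasp; the last joint's range is limited). The gripper opens to 85 mm and grips with 20 to 120 N. Pads are 22 mm wide; open, the fingers measure 114 mm over their backs; the gripper's body (76 mm by 85 mm) begins 54 mm behind the grasp point. The pads swing forward as they close: fully open they stand 13 mm farther back than shut.
Start: joints at [-1.366, 0.276, 1.505, -0, 1.361, -0.121], TCP at [0.184, -0.545, 0.231] pointing down, gripper open.
Joint ranges: [-2.89, 2.89], [-0.75, 2.08], [0.22, 2.7], [-1.18, 4.32], [0.11, 2.71], [-2.7, 2.7]. Speed limits (rad/s): [2.57, 2.57, 3.14, 3.14, 3.14, 3.14].

INTERFACE

Orientations are given as a rotation vector (axis times angle).
In Python, from station import sensors, cams, sign_off gives the robot as it stands.
- The arm moves only by the tool drive_tool, never from a script. Its argument "series" is a list of rows, each an object with "dp": the shift along the tool's x, y, z in units of 200 mm (1.0 is 200 mm), a list of three; "twist": the turn, a rotation vector about the tool's x, y, z in units of 45 degrees (1.0 is 45 degrees), a list of three; "jaw": the opening, from 0 (shut) to 1 (fully open). In form: [{"dp": [x, y, z], "twist": [ax, ay, az], "jaw": jaw}, ...]. A call has 1 to 12 rows; each row shifts and turns the commanded pose from where the row before left it, along the tool's axes as they then stand; what a row does not reach is not made up. A row lasts 1/8 s, in which the tool goes at most 62.5 mm and 10.7 degrees, less where a joint would pass 70% of its speed; a pose out of reach is approached as far as the arm can. A call with a number of a shift or a turn outside -1 to 1 is refused whole. A call with a gripper value outside its range is refused whole. The fingers move at their own pace and stop on an object; the grip force is fixed at half the most. Time passes only in rows, so rows that do not move let the fingers close. It gives the time, the measured TCP pose, the force, the opening and the grip force at its end, in the units of the state.
- sensors.state(): the state, without advancing time (a new reading comes with each control period).
- cams.get_image(name): name is "side" or "top"; returns a dict with "image" (384x512x3 uint8, red, green, blue), "z_map" (384x512 float32, m along the optical axis (not along the pixel's ray), 0 where there is no reading), "camera_matrix" (3x3 intrinsics, pixels), "R" (3x3) and "t" (3): a world point X has camera coordinates R X + t. Camera axes: x right, y down, z forward; pixel columns grow to the right and rows downward; lengths in m; the calibration is good to about 2 mm. A picture is of the moment at which its call begins.
- sign_off(): hands the job in; it is judged then, once.
Trained networks look in a picture, given as the dict that the camera call returned (one of the last four; its "shot" number tells which), for a name from the list of things; names that differ only in an ending like _2 or _b are one class to them, and where a whole thing is asked for, a point or a joint stands for the part that bears it (a point fixed in the world has none). Each returns a list of dicts, best first, with "p" (0 to 1); they miss things now and then, are a little off and sometimes report something else, mostly with a low value. They report only what shows in the picture. A call takes as long as a camera call. They do not tell look-alikes from the thing itself.
- cams.boxes_of(picture, name): "bbox" ([left, top, width, height] in pixels, round what is visible of it).
- cams.cut_out(picture, name): "pixels" (384x512 bool, what is visible of it) and "bbox" ([left, top, width, height] in pixels, round what is visible of it).
- cams.pinpoint(picture, name): "centre" ([column, row] in pixels: a listed point, or the origin of a listed thing).
The state is a dict: "t": time; "qpos": joint angles; "qvel": joint speeds; "effort": joint torques, N m; "ee_pos": TCP position; "tool_rot": TCP orientation; "ft_force": force on the tool from outside, world axes, zero at the start; "ft_torque": the same for the moment, N m; "finger_gap": finger opening in m; "grip_force": force on a finger pad.
Only numpy, scipy, OpenCV 4.12 (cv2) and the standard library are available. Lean on these libraries where they do the work, as an engineer would, in place of code of your own. Each camera call takes 0.05 s, during which the arm holds its last target. There are 200 camera calls.

## Working session

There is one attempt and no reset: what is moved stays moved. The work goes in short steps, Python scripts to look and compute and a tool call to move; the robot and the scene stay as the last step left them, time stands still between calls to the robot, and variables do not carry over. Pictures are saved under pics/ and viewed, at most 10 in all, crops included, and the job is handed in when it is done.

Besides the shell and the picture viewer there is one more tool, called as name(argument=value, ...) on one line, values as JSON. drive_tool: Moves the arm, as the interface text tells. Its arguments: {"type":"object","properties":{"series":{"type":"array"}},"required":["series"]}

```bash
mkdir -p pics; cat > h.py <<'E'
import numpy as np, cv2
from station import sensors, cams, sign_off
from scipy.spatial.transform import Rotation as Rn
def cloud(p):
    K=p['camera_matrix'];z=p['z_map'];v,u=np.mgrid[:384,:512]
    c=np.stack([(u-K[0,2])/K[0,0]*z,(v-K[1,2])/K[1,1]*z,z],-1)
    w=(c-p['t'])@p['R']; w[z==0]=np.nan; return w
def at(p,px,zw):  # ray hits plane z=zw
    K=p['camera_matrix'];d=np.array([(px[0]-K[0,2])/K[0,0],(px[1]-K[1,2])/K[1,1],1])@p['R'];o=-p['t']@p['R']
    return o+d*(zw-o[2])/d[2]
E
python3 - <<'E'
from h import *
ims=[]
for n in('top','side'):
    p=cams.get_image(n); w=cloud(p); ims.append(p['image'])
    print(n,'cam',-p['t']@p['R'])
    for k in('tray','tray_mouth','cup','cup_handle','paddle','paddle_handle_end','hook','hook_tip','hook_seat','catch_cup','jar','tamper','dosing_ring','pitcher'):
        for d in cams.pinpoint(p,k)[:4]:
            if d['p']<.25: continue
            c=d['centre'];i,j=int(round(c[1])),int(round(c[0]))
            print(k,round(d['p'],2),np.round(c),np.round(w[i,j],3) if 0<=i<384 and 0<=j<512 else '', np.round(at(p,c,0),3))
    cv2.imwrite(f'pics/{n}0.png',cv2.resize(p['image'][:,:,::-1],(800,600)))
E
```

```text
top cam [ 0.33278051 -0.04172063  1.41489749]
tray 0.83 [219. 212.] [0.524 0.128 0.008] [0.523 0.127 0.   ]
tray_mouth 0.62 [228. 203.] [0.558 0.091 0.007] [0.56  0.091 0.   ]
cup 0.49 [232. 202.] [0.562 0.075 0.008] [0.564 0.078 0.   ]
cup_handle 0.55 [228. 190.] [0.611 0.091 0.007] [0.611 0.093 0.   ]
cup_handle 0.54 [324. 204.] [ 0.542 -0.286  0.009] [ 0.543 -0.288  0.   ]
paddle 0.67 [219. 219.] [0.494 0.126 0.021] [0.498 0.13  0.   ]
paddle_handle_end 0.6 [247. 213.] [0.514 0.017 0.021] [0.516 0.019 0.   ]
hook 0.98 [330. 216.] [ 0.493 -0.306  0.012] [ 0.496 -0.308  0.   ]
hook 0.68 [400. 209.] [ 0.512 -0.577  0.012] [ 0.512 -0.583  0.   ]
hook_tip 0.74 [309. 203.] [ 0.521 -0.205  0.183] [ 0.548 -0.228  0.   ]
hook_tip 0.74 [390. 193.] [ 0.579 -0.55  -0.002] [ 0.579 -0.549  0.   ]
hook_seat 0.92 [400. 196.] [ 0.563 -0.584  0.01 ] [ 0.566 -0.588  0.   ]
hook_seat 0.62 [324. 204.] [ 0.542 -0.286  0.009] [ 0.545 -0.29   0.   ]
catch_cup 0.76 [357. 177.] [ 0.647 -0.425  0.003] [ 0.648 -0.425  0.   ]
catch_cup 0.38 [131. 247.] [0.394 0.447 0.081] [0.398 0.477 0.   ]
jar 0.74 [308. 15
[... 1123 characters left out ...]
]
hook_tip 0.93 [249. 225.] [ 0.554 -0.019  0.002] [ 0.554 -0.017  0.   ]
hook_tip 0.79 [273. 308.] [ 0.579 -0.367 -0.004] [ 0.579 -0.368  0.   ]
hook_seat 0.9 [272. 326.] [ 0.565 -0.429  0.   ] [ 0.566 -0.429  0.   ]
hook_seat 0.87 [242. 239.] [ 0.522 -0.079 -0.002] [ 0.524 -0.081  0.   ]
hook_seat 0.31 [200. 150.] [0.408 0.441 0.019] [0.408 0.467 0.   ]
catch_cup 0.59 [297. 324.] [ 0.629 -0.453  0.031] [ 0.635 -0.431  0.   ]
jar 0.9 [317. 267.] [ 0.728 -0.271  0.039] [ 0.738 -0.237  0.   ]
tamper 0.66 [313. 212.] [ 0.779 -0.009  0.022] [0.788 0.016 0.   ]
dosing_ring 0.81 [213. 340.] [ 0.401 -0.45   0.001] [ 0.4  -0.45  0.  ]
pitcher 0.87 [200. 148.] [0.409 0.438 0.031] [0.41  0.485 0.   ]
```

View pics/top0.png

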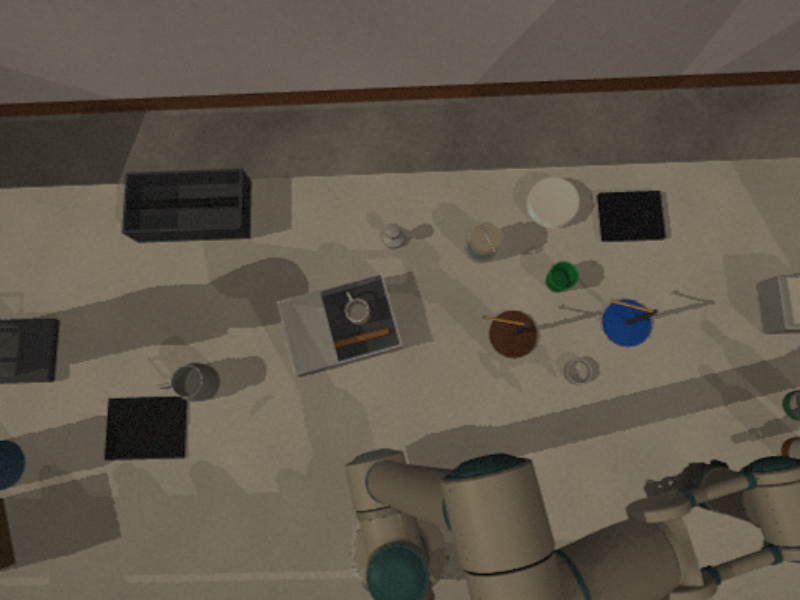

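View pics/side0.png

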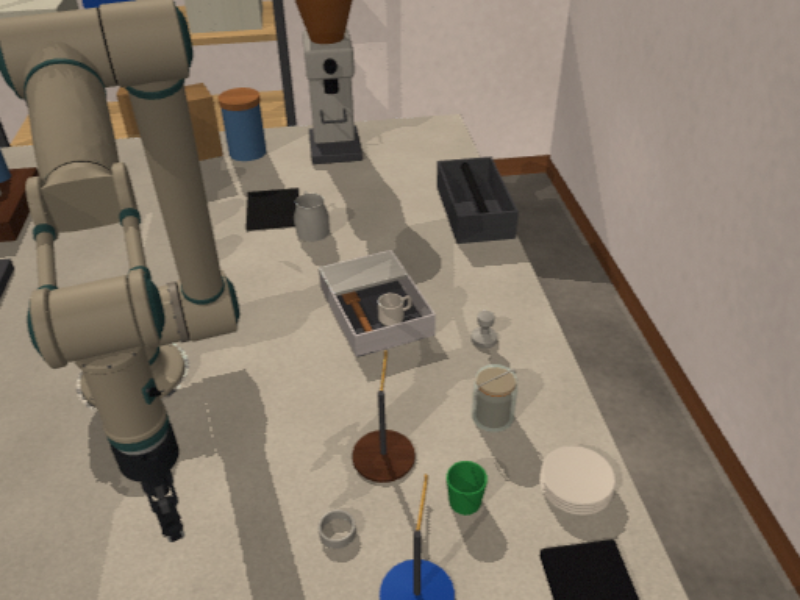

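Top view (800 px frame) has two stands: one at (513,333) with a dark wooden foot, one at (627,322) with a blue foot. The wooden-foot one fits the description. The cup is at (357,310) with its handle up-left, the paddle handle at (362,338), and the cover is on the left side of the tray. The side view agrees, with the wooden foot at (383,455) and the blue foot at (417,585). Next I'll confirm the stand in a crop and measure.

```bash
python3 - <<'E'
from h import *
p=cams.get_image('top'); w=cloud(p); im=p['image']
q=cams.get_image('side'); wq=cloud(q); iq=q['image']
a=cv2.resize(im[150:260,170:350,::-1],(792,484),interpolation=cv2.INTER_CUBIC)
cv2.imwrite('pics/c1.png',a)
b=cv2.resize(iq[155:325,195:315,::-1],(424,600),interpolation=cv2.INTER_CUBIC)
cv2.imwrite('pics/c2.png',b)
reg=lambda W,x0,x1,y0,y1,z0,z1:(W[...,0]>x0)&(W[...,0]<x1)&(W[...,1]>y0)&(W[...,1]<y1)&(W[...,2]>z0)&(W[...,2]<z1)
for nm,W in(('top',w),('side',wq)):
    print(nm)
    m=reg(W,.38,.7,-.05,.3,.05,.075); P=W[m]; r=cv2.minAreaRect(P[:,:2].astype(np.float32)); print('tray top rect',np.round(r[0],4),np.round(r[1],4),r[2],np.median(P[:,2]),len(P))
    m=reg(W,.45,.62,-.35,-.18,.155,.2); P=W[m]; print('prong',len(P));
    if len(P)>5:
        o=np.argsort(P[:,1]); print(np.round(P[o][::max(1,len(o)//12)],3).tolist())
    m=reg(W,.4,.6,-.4,-.22,.003,.03); P=W[m]; c,rr=cv2.minEnclosingCircle(P[:,:2].astype(np.float32)); print('foot',c,rr,np.median(P[:,2]))
for n,pp,W in(('top',p,w),('side',q,wq)):
  for k in('cup','paddle','hook','tray'):
    for d in cams.cut_out(pp,k)[:2]:
        P=W[d['pixels']];P=P[~np.isnan(P[:,0])]
        print(n,k,round(d['p'],2),d['bbox'],len(P),np.round(np.percentile(P,[5,50,95],axis=0),3).tolist())
E
```

```text
top
tray top rect [0.5371 0.1293] [0.1899 0.2681] 13.952248573303223 0.06279413235725691 1659
prong 59
[[0.509, -0.305, 0.175], [0.505, -0.301, 0.176], [0.502, -0.298, 0.172], [0.502, -0.295, 0.171], [0.505, -0.287, 0.176], [0.506, -0.281, 0.175], [0.509, -0.274, 0.176], [0.513, -0.264, 0.174], [0.511, -0.258, 0.166], [0.518, -0.248, 0.17], [0.514, -0.24, 0.176], [0.518, -0.233, 0.174], [0.519, -0.224, 0.171], [0.522, -0.217, 0.172], [0.522, -0.209, 0.175]]
foot (0.4969857931137085, -0.3119879961013794) 0.12846063077449799 0.007844699166344057
side
tray top rect [0.5371 0.1285] [0.1905 0.2819] 14.033373832702637 0.061165499673395574 1420
prong 89
[[0.506, -0.309, 0.156], [0.504, -0.306, 0.172], [0.51, -0.305, 0.17], [0.51, -0.303, 0.172], [0.499, -0.3, 0.163], [0.508, -0.294, 0.175], [0.51, -0.28, 0.172], [0.511, -0.269, 0.176], [0.515, -0.257, 0.171], [0.517, -0.244, 0.175], [0.519, -0.23, 0.172], [0.524, -0.213, 0.167], [0.525, -0.208, 0.186]]
foot (0.5038110017776489, -0.31152456998825073) 0.1276557892560959 0.008797084931359953
top cup 0.6 [223.4, 187.9, 12.4, 19.8] 171 [[0.542, 
[... 416 characters left out ...]
cup 0.69 [223.7, 251.5, 39.5, 57.2] 1118 [[0.459, -0.353, 0.006], [0.503, -0.307, 0.01], [0.551, -0.258, 0.125]]
side cup 0.63 [243.1, 187.5, 20.8, 21.4] 325 [[0.544, 0.053, 0.017], [0.571, 0.072, 0.043], [0.606, 0.112, 0.062]]
side paddle 0.62 [219.1, 186.5, 19.1, 26.2] 182 [[0.474, 0.052, 0.004], [0.496, 0.123, 0.015], [0.514, 0.184, 0.021]]
side hook 0.87 [224.8, 229.3, 39.6, 78.5] 1259 [[0.457, -0.353, 0.004], [0.504, -0.306, 0.01], [0.552, -0.253, 0.17]]
side hook 0.58 [245.6, 303.9, 44.4, 80.1] 1269 [[0.478, -0.595, 0.003], [0.527, -0.572, 0.011], [0.574, -0.499, 0.173]]
side tray 0.9 [203.9, 159.9, 79.0, 65.0] 2934 [[0.438, -0.015, 0.001], [0.535, 0.142, 0.043], [0.641, 0.246, 0.065]]
```

View pics/c1.png

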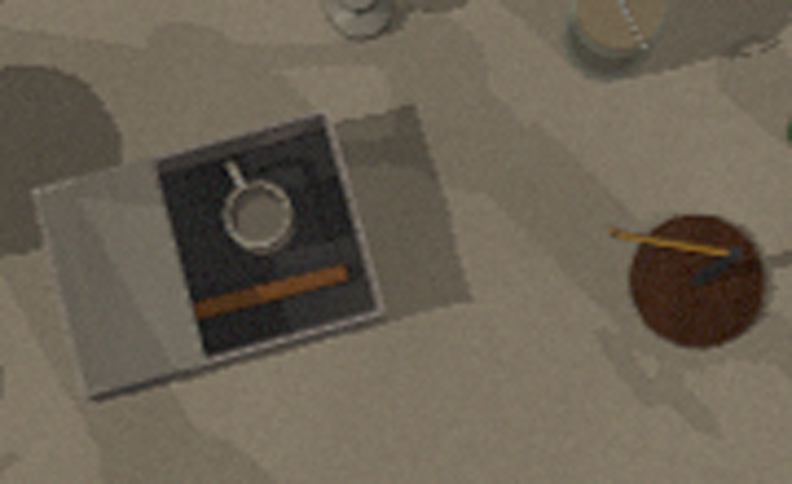

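View pics/c2.png

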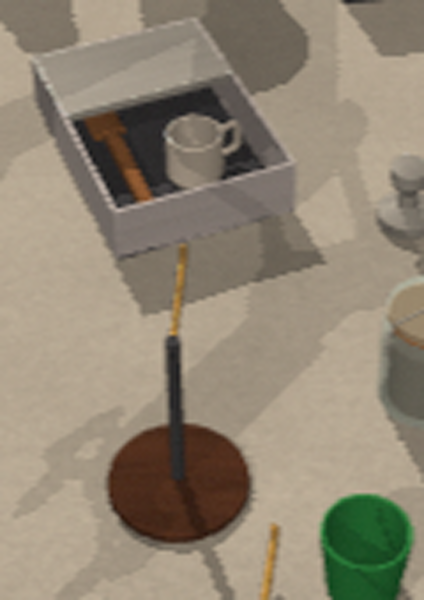

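The crop shows the wooden foot (698,280), a dark post and a brass prong ending at (612,232), so this is the right stand. The cup rim is centred at (258,216) and the paddle handle runs (195,310) to (347,270). Now the fits.

```bash
python3 - <<'E'
from h import *
from scipy.optimize import least_squares
C=np.array([.537,.129]);tx=np.array([.2419,-.9703]);ty=np.array([.9703,.2419])
def tr(P): d=P[:,:2]-C; return np.c_[d@tx,d@ty,P[:,2]]
def circ(P):
    f=least_squares(lambda s:np.hypot(P[:,0]-s[0],P[:,1]-s[1])-s[2],[*P[:,:2].mean(0),.03],loss='soft_l1',f_scale=.002);return f.x
for n in('top','side'):
    p=cams.get_image(n);W=cloud(p);P=W.reshape(-1,3);im=p['image'].reshape(-1,3).astype(float)
    ok=~np.isnan(P[:,0]);P=P[ok];im=im[ok];T=tr(P)
    ins=(T[:,0]>-20)&(T[:,0]<124)&(abs(T[:,1])<84) if 0 else (T[:,0]>-.02)&(T[:,0]<.124)&(abs(T[:,1])<.084)
    m=ins&(T[:,2]>.05)&(T[:,2]<.07)&(T[:,1]>-.03)
    c=circ(P[m][np.hypot(*(P[m][:,:2]-[.568,.074]).T)<.036]); print(n,'cup rim',np.round(c,4),'tray',np.round(tr(np.array([[c[0],c[1],0]])),4),m.sum())
    m=ins&(T[:,2]>.03)&(T[:,2]<.07)&(T[:,1]>-.03); d=P[m][:,:2]-c[:2]; r=np.hypot(*d.T); k=(r>.036)&(r<.065)
    print('handle ang',np.degrees(np.arctan2(*d[k].mean(0)[::-1])),k.sum(), np.round(np.c_[d[k],P[m][k][:,2]],3).tolist()[:14])
    br=(im[:,0]>1.5*im[:,2])&ins&(T[:,1]<0.0)&(T[:,2]<.035); b=T[br]; print('paddle',br.sum(),np.round(np.percentile(b,[1,50,99],axis=0),4).tolist())
    h=b[(b[:,0]>0)]; f=np.polyfit(h[:,0],h[:,1],1); print('handle fit',f,'width',np.percentile(h[:,1]-np.polyval(f,h[:,0]),[3,97]),'xmax',h[:,0].max())
    fo=(np.hypot(P[:,0]-.503,P[:,1]+.308)<.075)&(P[:,2]<.03)
    red=fo&(im[:,0]>1.35*im[:,2])&(im[:,0]>1.3*im[:,1]);
    if red.sum()>20:
        hull=cv2.convexHull(P[red][:,:2].astype(np.float32))[:,0]; print('foot',np.round(circ(hull),4),red.sum())
    pr=(P[:,0]>.47)&(P[:,0]<.56)&(P[:,1]>-.3)&(P[:,1]<-.19)&(P[:,2]>.16)&(P[:,2]<.2); f=np.polyfit(P[pr][:,1],P[pr][:,0],1); print('prong x=a*y+b',f,'ymax',P[pr][:,1].max(),'z',np.median(P[pr][:,2]))
    for k in ('hook_tip','hook_seat'):
        for q in cams.pinpoint(p,k)[:2]: print(k,round(q['p'],2),np.round(at(p,q['centre'],.18 if k=='hook_tip' else .17),4))
    for q in cams.pinpoint(p,'cup_handle')[:2]: print('cup_handle',round(q['p'],2),np.round(at(p,q['centre'],.0345),4))
s=sensors.state();print(s['t'],s['ee_pos'],Rn.from_rotvec(s['tool_rot']).as_matrix().round(3).tolist())
E
```

```text
top cup rim [0.5673 0.0829 0.0268] tray [[0.052  0.0183 0.    ]] 65
handle ang 27.340495092934056 9 [[0.048, 0.027, 0.048], [0.047, 0.022, 0.055], [0.043, 0.026, 0.055], [0.043, 0.023, 0.053], [0.043, 0.019, 0.052], [0.038, 0.022, 0.061], [0.038, 0.018, 0.059], [0.035, 0.019, 0.052], [0.034, 0.015, 0.057]]
paddle 157 [[-0.0177, -0.0509, -0.0002], [0.0442, -0.0422, 0.0179], [0.1089, -0.0304, 0.0273]]
handle fit [-0.01379175 -0.04127138] width [-0.00850594  0.01071157] xmax 0.11049979615885466
foot [ 0.5048 -0.2995  0.058 ] 626
prong x=a*y+b [0.21523931 0.56805581] ymax -0.20467695947514797 z 0.17342020155526397
hook_tip 0.82 [ 0.5312 -0.2092  0.18  ]
hook_tip 0.77 [ 0.5541 -0.488   0.18  ]
hook_seat 0.87 [ 0.5418 -0.5308  0.17  ]
hook_seat 0.74 [ 0.5147 -0.2445  0.17  ]
cup_handle 0.56 [0.6037 0.103  0.0345]
side cup rim [0.5679 0.0819 0.0269] tray [[0.0532 0.0186 0.    ]] 124
handle ang 26.13962624128448 17 [[0.039, 0.025, 0.053], [0.043, 0.024, 0.053], [0.031, 0.021, 0.053], [0.035, 0.023, 0.051], [0.038, 0.021, 0.052], [0.042, 0.02, 0.052], [0.046, 0.021, 0.051], [0.049, 0.022, 0.05], [0.034, 0.013, 0.054], [0.038, 0.021, 0.047], [0.045, 0.017, 0.05], [0.049, 0.019, 0.047], [0.045, 0.02, 0.043], [0.049, 0.022, 0.041]]
paddle 101 [[-0.0194, -0.0517, 0.0009], [0.032, -0.0429, 0.017], [0.0815, -0.0272, 0.0237]]
handle fit [-0.03261755 -0.04102791] width [-0.00882213  0.013472  ] xmax 0.08614658858804707
foot [ 0.506  -0.3025  0.0595] 986
prong x=a*y+b [0.19737981 0.56460385] ymax -0.20319663398118723 z 0.17349775711499477
hook_tip 0.59 [ 0.5266 -0.2099  0.18  ]
hook_tip 0.59 [ 0.5597 -0.4954  0.18  ]
hook_seat 0.91 [ 0.5441 -0.5417  0.17  ]
hook_seat 0.73 [ 0.5089 -0.2477  0.17  ]
cup_handle 0.7 [0.6111 0.1089 0.0345]
cup_handle 0.39 [ 0.5043 -0.3431  0.0345]
2.4 [ 0.18406332 -0.54477015  0.23133229] [[0.947, 0.32, 0.0], [0.32, -0.947, -0.0], [0.0, 0.0, -1.0]]
```

drive_tool(series=[{"dp": [0.2,-0.167,0],"twist": [0,0,0],"jaw": 0.9},{"dp": [0.2,-0.167,0],"twist": [0,0,0],"jaw": 0.9},{"dp": [0.2,-0.167,0],"twist": [0,0,0],"jaw": 0.9},{"dp": [0.2,-0.167,0],"twist": [0,0,0],"jaw": 0.9},{"dp": [0.2,-0.167,0],"twist": [0,0,0],"jaw": 0.9},{"dp": [0.2,-0.167,0],"twist": [0,0,0],"jaw": 0.9},{"dp": [0.2,-0.167,0],"twist": [0,0,0],"jaw": 0.9},{"dp": [0.2,-0.167,0],"twist": [0,0,0],"jaw": 0.9},{"dp": [0.2,-0.167,0],"twist": [0,0,0],"jaw": 0.9},{"dp": [0.2,-0.167,0],"twist": [0,0,0],"jaw": 0.9},{"dp": [0.2,-0.167,0],"twist": [0,0,0],"jaw": 0.9},{"dp": [0.2,-0.167,0],"twist": [0,0,-0.185],"jaw": 0.9}])

```text
t: 3.9
ee_pos: [0.5113, -0.0099, 0.2315]
tool_rot: [3.053, 0.74, 0.001]
ft_force: [0.0, -0.2, 1.3]
finger_gap: 0.0771
grip_force: 0.0
```

drive_tool(series=[{"dp": [0.15,-0.095,0],"twist": [0,0,0],"jaw": 0.9},{"dp": [0.15,-0.095,0],"twist": [0,0,0],"jaw": 0.9},{"dp": [0.16,-0.093,0.1],"twist": [0,0,0],"jaw": 0.9},{"dp": [0,0,0.2],"twist": [0,0,0],"jaw": 0.9},{"dp": [0,0,0.2],"twist": [0,0,0],"jaw": 0.9},{"dp": [0,0,0],"twist": [0,0,0],"jaw": 0.9},{"dp": [0,0,0],"twist": [0,0,0],"jaw": 0.9}])

```text
t: 4.78
ee_pos: [0.5679, 0.0807, 0.1327]
tool_rot: [3.054, 0.733, 0.003]
ft_force: [-0.0, 0.6, 0.3]
finger_gap: 0.0771
grip_force: 0.0
```

```bash
cat >> h.py <<'E'
def go(target):
    s=sensors.state();R=Rn.from_rotvec(s['tool_rot']).as_matrix()
    print('t',round(s['t'],2),'ee',np.round(s['ee_pos'],4),'dp units',np.round(R.T@(np.array(target)-s['ee_pos'])/.2,3),'R',R.round(3).tolist(),'q',np.round(s['qpos'],2),'gap',s['finger_gap'])
E
python3 - <<'E'
from h import *
go([.5675,.0825,.02])
q=cams.get_image('side');cv2.imwrite('pics/s1.png',cv2.resize(q['image'][140:240,190:320,::-1],(780,600),interpolation=cv2.INTER_CUBIC))
E
```

```text
t 4.78 ee [0.5679 0.0807 0.1327] dp units [ 0.001 -0.01   0.563] R [[0.891, 0.454, 0.002], [0.454, -0.891, -0.0], [0.002, 0.001, -1.0]] q [ 0.02  0.34  1.66 -0.    1.13  1.12] gap 0.07714716281620101
```

View pics/s1.png

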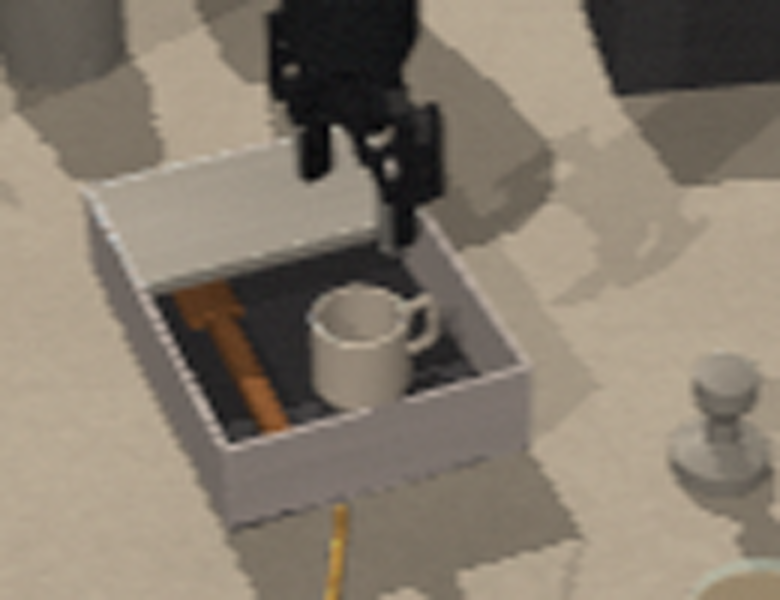

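The fingers at (315,160) and (400,230) straddle the cup, whose rim is at (358,310), and its handle is clear of them. Descending.

drive_tool(series=[{"dp": [0,-0.01,0.14],"twist": [0,0,0],"jaw": 0.9},{"dp": [0,0,0.14],"twist": [0,0,0],"jaw": 0.9},{"dp": [0,0,0.12],"twist": [0,0,0],"jaw": 0.9},{"dp": [0,0,0.08],"twist": [0,0,0],"jaw": 0.9},{"dp": [0,0,0],"twist": [0,0,0],"jaw": 0.9},{"dp": [0,0,0],"twist": [0,0,0],"jaw": 0.9}])

```text
t: 5.58
ee_pos: [0.5671, 0.0825, 0.0365]
tool_rot: [3.054, 0.733, 0.004]
ft_force: [0.0, -0.2, -0.0]
finger_gap: 0.0769
grip_force: 0.0
```

drive_tool(series=[{"dp": [0,0,0.07],"twist": [0,0,0],"jaw": 0.9},{"dp": [0,0,0],"twist": [0,0,0],"jaw": 0.9},{"dp": [0,0,0],"twist": [0,0,0],"jaw": 0.6},{"dp": [0,0,0],"twist": [0,0,0],"jaw": 0.5},{"dp": [0,0,0],"twist": [0,0,0],"jaw": 0.4},{"dp": [0,0,0],"twist": [0,0,0],"jaw": 0.4},{"dp": [0,0,0],"twist": [0,0,0],"jaw": 0.4}])

```text
t: 6.45
ee_pos: [0.5662, 0.0825, 0.0215]
tool_rot: [3.055, 0.733, 0.001]
ft_force: [1.3, 0.5, 2.0]
finger_gap: 0.0558
grip_force: 63.7
```

drive_tool(series=[{"dp": [0,0,-0.08],"twist": [0,0,0],"jaw": 0.4},{"dp": [0,0,-0.15],"twist": [0,0,0],"jaw": 0.4},{"dp": [0,0,-0.2],"twist": [0,0,0],"jaw": 0.4},{"dp": [0,0,-0.17],"twist": [0,0,0],"jaw": 0.4},{"dp": [0,0,-0.1],"twist": [0,0,0],"jaw": 0.4},{"dp": [0,0,0],"twist": [0,0,0.14],"jaw": 0.4},{"dp": [0,0,0],"twist": [0,0,0.18],"jaw": 0.4},{"dp": [0,0,0],"twist": [0,0,0.18],"jaw": 0.4},{"dp": [0,0,0],"twist": [0,0,0.18],"jaw": 0.4},{"dp": [0,0,0],"twist": [0,0,0.18],"jaw": 0.4},{"dp": [0,0.05,0],"twist": [0,0,0],"jaw": 0.4},{"dp": [-0.02,0.1,0],"twist": [0,0,0],"jaw": 0.4}])

```text
t: 7.95
ee_pos: [0.5557, 0.0532, 0.1615]
tool_rot: [3.125, -0.316, 0.001]
ft_force: [-0.4, -0.7, -1.9]
finger_gap: 0.0556
grip_force: 63.7
```

drive_tool(series=[{"dp": [-0.02,0.2,0],"twist": [0,0,0],"jaw": 0.4},{"dp": [-0.02,0.2,0],"twist": [0,0,0],"jaw": 0.4},{"dp": [-0.02,0.2,0],"twist": [0,0,0],"jaw": 0.4},{"dp": [-0.02,0.17,0],"twist": [0,0,0],"jaw": 0.4},{"dp": [0,0.1,0],"twist": [0,0,0],"jaw": 0.4},{"dp": [0,0,0],"twist": [0,0,0],"jaw": 0.4},{"dp": [0,0,0],"twist": [0,0,0],"jaw": 0.4}])

```text
t: 8.82
ee_pos: [0.5044, -0.1133, 0.1614]
tool_rot: [-3.125, 0.321, 0.0]
ft_force: [0.1, 1.1, -1.1]
finger_gap: 0.0559
grip_force: 64.0
```

```bash
python3 - <<'E'
from h import *
go([.4935,-.1638,.162])
q=cams.get_image('side');cv2.imwrite('pics/s2.png',cv2.resize(q['image'][160:290,170:330,::-1],(738,600),interpolation=cv2.INTER_CUBIC))
for pp in(q,cams.get_image('top')):
    W=cloud(pp)
    for d in cams.cut_out(pp,'cup')[:3]:
        P=W[d['pixels']];P=P[~np.isnan(P[:,0])];print(round(d['p'],2),np.round(d['bbox']),np.round(np.percentile(P,[3,50,97],axis=0),3).tolist())
    for d in cams.pinpoint(pp,'cup_handle')[:3]: print('h',round(d['p'],2),np.round(d['centre'],1),np.round(at(pp,d['centre'],.175),4))
E
```

```text
t 8.82 ee [ 0.5044 -0.1133  0.1614] dp units [-0.002  0.259 -0.003] R [[0.979, -0.203, -0.0], [-0.203, -0.979, 0.0], [-0.0, -0.0, -1.0]] q [-0.36  0.24  1.74  0.    1.16  1.42] gap 0.05588374219622789
0.64 [231. 197.  24.  22.] [[0.493, -0.145, 0.049], [0.526, -0.13, 0.175], [0.561, -0.005, 0.202]]
h 0.74 [243.7 293.1] [ 0.4898 -0.4433  0.175 ]
h 0.72 [250.  205.3] [ 0.5479 -0.1161  0.175 ]
```

View pics/s2.png

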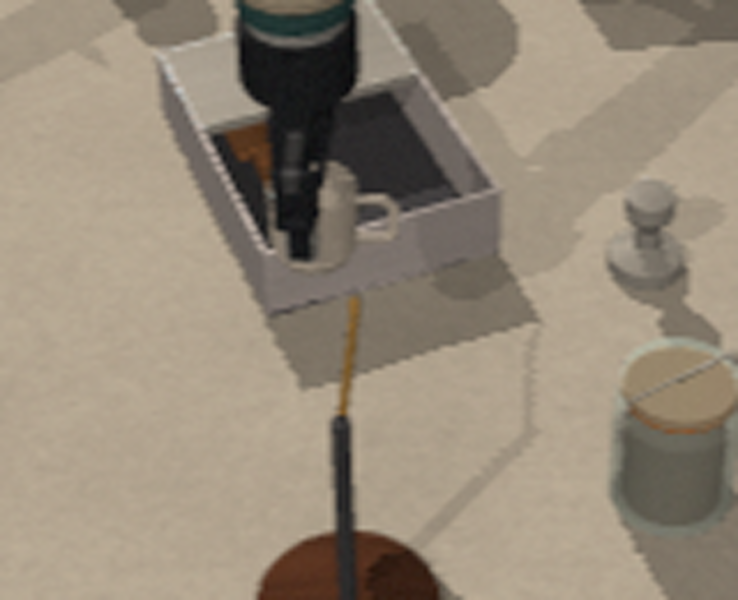

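The cup is held upright with its handle ring at (376,218), and the prong tip is at (355,298). I'll measure the ring more precisely against the prong.

```bash
python3 - <<'E'
from h import *
s=sensors.state();R=Rn.from_rotvec(s['tool_rot']).as_matrix();e=s['ee_pos']
for n in('side','top'):
    p=cams.get_image(n);W=cloud(p);P=W.reshape(-1,3);im=p['image'].reshape(-1,3).astype(int)
    L=(P-e)@R  # tool frame
    m=(abs(L[:,0])<.09)&(abs(L[:,1])<.05)&(L[:,2]>-.05)&(L[:,2]<.03)
    Q=L[m]; w=im[m].min(1)>60; Q=Q[w]
    h=Q[(Q[:,0]>.036)&(abs(Q[:,1])<.02)]
    print(n,len(Q),'handle pts',len(h), 'max x',np.percentile(h[:,0],[50,95,100]) if len(h) else 0,'y',np.median(h[:,1]) if len(h) else 0,'z',np.percentile(h[:,2],[2,50,98]) if len(h) else 0)
    rim=Q[(abs(Q[:,2]+.041)<.004)]; print('rim x',np.percentile(rim[:,0],[2,98]) if len(rim) else 0,'y',np.percentile(rim[:,1],[2,98]) if len(rim) else 0,len(rim))
    b=Q[(Q[:,2]>-.035)&(Q[:,2]<.012)&(Q[:,0]<.032)]; print('body x',np.percentile(b[:,0],[2,98]) if len(b) else 0)
    # hole projection grid vs image : predicted pixel of hole centre & prong
    K=p['camera_matrix']
    def pj(X): c=p['R']@X+p['t'];u=K@c;return np.round(u[:2]/u[2],1)
    print('pred hole px',pj(e+R@np.array([.0393,0,-.013])),'outer handle',pj(e+R@np.array([.0565,0,-.013])),'tip',pj(np.array([.5247,-.206,.18])))
E
```

```text
side 281 handle pts 47 max x [0.04967866 0.05867596 0.05877724] y 0.0033731466838764043 z [-0.03394934 -0.01172824  0.00812812]
rim x [-0.02142238  0.03214506] y [-0.02258013  0.02898162] 32
body x [-0.02238205  0.03160387]
pred hole px [248.8 206.6] outer handle [254.4 206.8] tip [246.  225.1]
top 18 handle pts 0 max x 0 y 0 z 0
rim x [-0.02333753 -0.02333753] y [-0.00889265 -0.00889265] 1
body x [-0.02470115 -0.0116783 ]
pred hole px [284.1 197.8] outer handle [284.9 193. ] tip [309.2 202.1]
```

drive_tool(series=[{"dp": [-0.015,0.1,0],"twist": [0,0,0],"jaw": 0.4},{"dp": [0,0.15,0],"twist": [0,0,0],"jaw": 0.4},{"dp": [0,0.1,0],"twist": [0,0,0],"jaw": 0.4},{"dp": [0,0.05,0],"twist": [0,0,0],"jaw": 0.4},{"dp": [0,0,0],"twist": [0,0,0],"jaw": 0.4},{"dp": [0,0,0],"twist": [0,0,0],"jaw": 0.4}])

```text
t: 9.98
ee_pos: [0.4858, -0.1901, 0.1613]
tool_rot: [-3.125, 0.32, 0.0]
ft_force: [-1.0, 0.7, -1.5]
finger_gap: 0.0558
grip_force: 64.1
```

```bash
python3 - <<'E'
from h import *
go([.4935,-.1638,.162])
q=cams.get_image('side');p=cams.get_image('top')
a=cv2.resize(q['image'][195:270,215:285,::-1],(560,600),interpolation=cv2.INTER_CUBIC);cv2.imwrite('pics/s3.png',a)
E
```

```text
t 9.97 ee [ 0.4858 -0.1901  0.1613] dp units [ 0.011 -0.137 -0.004] R [[0.979, -0.202, -0.0], [-0.202, -0.979, 0.001], [-0.0, -0.001, -1.0]] q [-0.51  0.25  1.73  0.    1.17  1.27] gap 0.05577271153159454
```

View pics/s3.png

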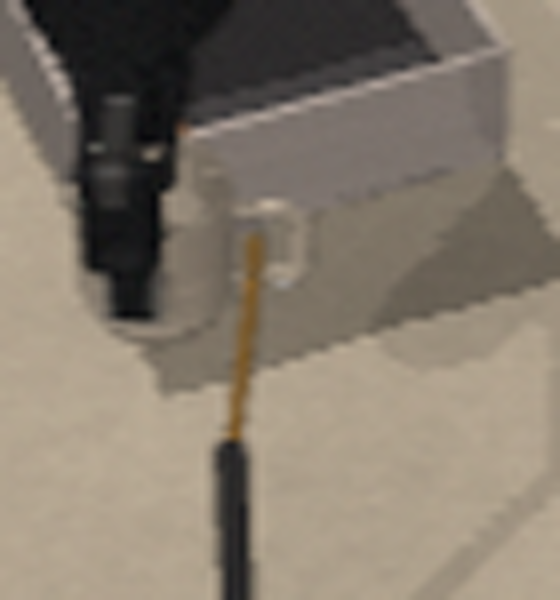

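The loop spans (235–305, 200–285) and the prong tip is at (255,235), near the middle of the hole, so I can slide on.

drive_tool(series=[{"dp": [0,0.04,0],"twist": [0,0,0],"jaw": 0.4},{"dp": [0,0.04,0],"twist": [0,0,0],"jaw": 0.4},{"dp": [0,0.04,0],"twist": [0,0,0],"jaw": 0.4},{"dp": [0,0,0],"twist": [0,0,0],"jaw": 0.4}])

```text
t: 10.58
ee_pos: [0.4808, -0.2153, 0.1613]
tool_rot: [3.125, -0.322, 0.0]
ft_force: [0.2, 0.4, -1.7]
finger_gap: 0.0558
grip_force: 64.1
```

drive_tool(series=[{"dp": [0,0.05,0],"twist": [0,0,0],"jaw": 0.4},{"dp": [0,0.05,0],"twist": [0,0,0],"jaw": 0.4},{"dp": [0,0.05,0],"twist": [0,0,0],"jaw": 0.4},{"dp": [0,0,0],"twist": [0,0,0],"jaw": 0.4},{"dp": [0,0,0.03],"twist": [0,0,0],"jaw": 0.4},{"dp": [0,0,0],"twist": [0,0,0],"jaw": 0.4}])

```text
t: 11.32
ee_pos: [0.4743, -0.2431, 0.1546]
tool_rot: [-3.124, 0.32, 0.002]
ft_force: [-0.2, 0.5, -0.9]
finger_gap: 0.0557
grip_force: 64.1
```

```bash
python3 - <<'E'
from h import *
go([.4935,-.1638,.162])
q=cams.get_image('side')
a=cv2.resize(q['image'][205:280,205:275,::-1],(560,600),interpolation=cv2.INTER_CUBIC);cv2.imwrite('pics/s4.png',a)
E
```

```text
t 11.32 ee [ 0.4743 -0.2431  0.1546] dp units [ 0.014 -0.408 -0.037] R [[0.979, -0.203, -0.001], [-0.203, -0.979, 0.001], [-0.002, -0.001, -1.0]] q [-0.6   0.27  1.71  0.    1.16  1.17] gap 0.05572567044861054
```

View pics/s4.png

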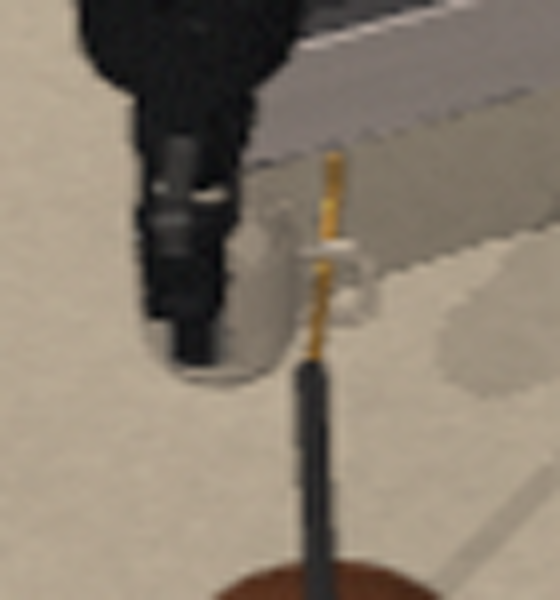

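The loop is threaded on the prong (loop top at (330,248), prong running (333,155) to (315,355)). I'll tilt it handle-up around the prong so the swing on release is small, then lower it.

drive_tool(series=[{"dp": [0.015,0,0.032],"twist": [0,0.2,0],"jaw": 0.4},{"dp": [0.015,0,0.032],"twist": [0,0.2,0],"jaw": 0.4},{"dp": [0,0,0],"twist": [0,0,0],"jaw": 0.4},{"dp": [0,0,0],"twist": [0,0,0],"jaw": 0.4}])

```text
t: 11.88
ee_pos: [0.483, -0.2463, 0.1443]
tool_rot: [3.054, -0.313, 0.485]
ft_force: [1.0, -0.0, -0.7]
finger_gap: 0.0557
grip_force: 64.1
```

drive_tool(series=[{"dp": [0.015,0,0.032],"twist": [0,0.2,0],"jaw": 0.4},{"dp": [0.015,0,0.032],"twist": [0,0.2,0],"jaw": 0.4},{"dp": [0.015,0,0.032],"twist": [0,0.2,0],"jaw": 0.4},{"dp": [0,0,0],"twist": [0,0,0],"jaw": 0.4},{"dp": [0,0,0],"twist": [0,0,0],"jaw": 0.4}])

```text
t: 12.5
ee_pos: [0.5003, -0.2352, 0.133]
tool_rot: [2.948, -0.269, 0.974]
ft_force: [-2.8, 0.4, -5.4]
finger_gap: 0.056
grip_force: 64.3
```

```bash
python3 - <<'E'
from h import *
go([.4935,-.1638,.162])
s=sensors.state();R=Rn.from_rotvec(s['tool_rot']).as_matrix()
print('prong in tool frame',R.T@(np.array([.517,-.2517,.17])-s['ee_pos']),s['ft_force'])
E
```

```text
t 12.5 ee [ 0.5003 -0.2352  0.133 ] dp units [ 0.004 -0.35  -0.164] R [[0.79, -0.171, 0.589], [-0.156, -0.985, -0.077], [0.594, -0.031, -0.804]] q [-0.83  0.13  2.2   0.96  0.48  0.13] gap 0.055971061469590806
prong in tool frame [ 0.0376991   0.01228242 -0.01864936] [-2.77455482  0.42042972 -5.41678185]
```

drive_tool(series=[{"dp": [-0.015,0.01,0.005],"twist": [0,0,0],"jaw": 0.4},{"dp": [-0.015,0.01,0.005],"twist": [0,0,0],"jaw": 0.4},{"dp": [0,0.01,0],"twist": [0,0,0],"jaw": 0.4},{"dp": [0,0,0],"twist": [0,0,0],"jaw": 0.4},{"dp": [0,0,0],"twist": [0,0,0],"jaw": 0.4}])

```text
t: 13.12
ee_pos: [0.4951, -0.2402, 0.1281]
tool_rot: [2.946, -0.273, 0.977]
ft_force: [0.2, -0.8, -1.2]
finger_gap: 0.0556
grip_force: 64.3
```

```bash
python3 - <<'E'
from h import *
go([.4935,-.1638,.162])
s=sensors.state();R=Rn.from_rotvec(s['tool_rot']).as_matrix()
print('prong in tool frame',R.T@(np.array([.517,-.2517,.17])-s['ee_pos']),s['ft_force'])
E
```

```text
t 13.12 ee [ 0.4951 -0.2402  0.1281] dp units [ 0.035 -0.38  -0.171] R [[0.788, -0.174, 0.591], [-0.157, -0.984, -0.079], [0.595, -0.031, -0.803]] q [-0.85  0.14  2.21  1.    0.48  0.08] gap 0.05563874385702625
prong in tool frame [ 0.04405139  0.00622328 -0.01982239] [ 0.16011055 -0.82547442 -1.23713463]
```

drive_tool(series=[{"dp": [-0.012,0,0.014],"twist": [0,0,0],"jaw": 0.4},{"dp": [0,0,0],"twist": [0,0,0],"jaw": 0.4},{"dp": [0,0,0],"twist": [0,0,0],"jaw": 0.75},{"dp": [0,0,0],"twist": [0,0,0],"jaw": 0.9},{"dp": [0,0,0],"twist": [0,0,0],"jaw": 1.0},{"dp": [0,0,0],"twist": [0,0,0],"jaw": 1.0},{"dp": [0,0,0],"twist": [0,0,0],"jaw": 1.0},{"dp": [0,0,0],"twist": [0,0,0],"jaw": 1.0}])

```text
t: 14.12
ee_pos: [0.4947, -0.2399, 0.1241]
tool_rot: [2.947, -0.273, 0.977]
ft_force: [-0.4, 0.4, 0.7]
finger_gap: 0.0855
grip_force: 0.0
```

```bash
python3 - <<'E'
from h import *
go([.4935,-.1638,.162])
q=cams.get_image('side')
a=cv2.resize(q['image'][205:280,205:275,::-1],(560,600),interpolation=cv2.INTER_CUBIC);cv2.imwrite('pics/s5.png',a)
E
```

```text
t 14.12 ee [ 0.4947 -0.2399  0.1241] dp units [ 0.048 -0.379 -0.186] R [[0.788, -0.173, 0.59], [-0.158, -0.984, -0.079], [0.595, -0.031, -0.803]] q [-0.85  0.15  2.22  1.02  0.48  0.05] gap 0.08546647576039243
```

View pics/s5.png

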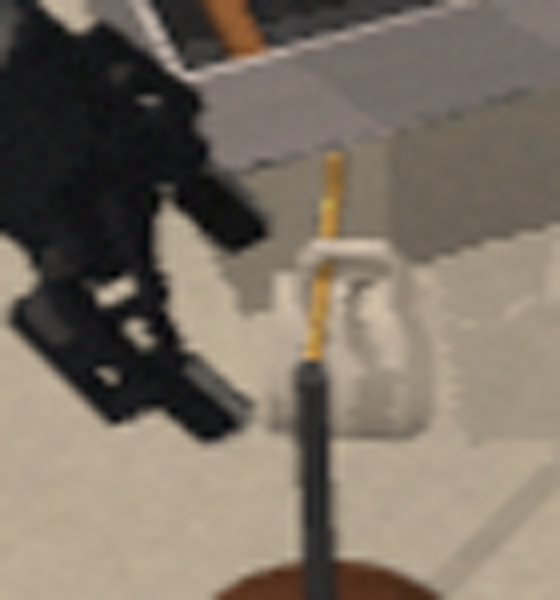

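The cup hangs from the prong by its handle (loop top at (350,250), body at (350,380)) and the fingers are clear of it. Retreating.

drive_tool(series=[{"dp": [0,0,-0.12],"twist": [0,0,0],"jaw": 1},{"dp": [0,0,-0.15],"twist": [0,0,0],"jaw": 1},{"dp": [0,0,-0.15],"twist": [0,0,0],"jaw": 1},{"dp": [0,0,-0.1],"twist": [0,0,0],"jaw": 1},{"dp": [0,0,0],"twist": [0,-0.15,0],"jaw": 1},{"dp": [0,0,0],"twist": [0,-0.16,0],"jaw": 1},{"dp": [0,0,0],"twist": [0,-0.16,0],"jaw": 1},{"dp": [0,0,0],"twist": [0,-0.16,0],"jaw": 1},{"dp": [0,0,0],"twist": [0,-0.16,0],"jaw": 1},{"dp": [0,0,0],"twist": [0,0,0],"jaw": 1},{"dp": [0,0,0],"twist": [0,0,0],"jaw": 1}])

```text
t: 15.55
ee_pos: [0.4326, -0.231, 0.2071]
tool_rot: [-3.099, 0.271, -0.03]
ft_force: [-0.7, -0.5, -0.8]
finger_gap: 0.0854
grip_force: 0.0
```

```bash
python3 - <<'E'
from h import *
go([.528,.098,.16])
for n in('top','side'):
    p=cams.get_image(n)
    W=cloud(p);P=W.reshape(-1,3);im=p['image'].reshape(-1,3).astype(float);ok=~np.isnan(P[:,0]);P=P[ok];im=im[ok]
    C=np.array([.537,.129]);tx=np.array([.2419,-.9703]);ty=np.array([.9703,.2419]);d=P[:,:2]-C;T=np.c_[d@tx,d@ty,P[:,2]]
    br=(im[:,0]>1.6*im[:,2])&(T[:,0]>0)&(T[:,0]<.124)&(abs(T[:,1])<.084)&(T[:,2]>.01)&(T[:,2]<.03)
    b=T[br]; print(n,br.sum(),'x',np.percentile(b[:,0],[1,99]),'y by bins',[(round(x,2),np.round(np.median(b[(abs(b[:,0]-x)<.01)][:,1]),4)) for x in(.02,.04,.06,.08,.1) if (abs(b[:,0]-x)<.01).any()])
    m=(np.hypot(P[:,0]-.517,P[:,1]+.245)<.07)&(P[:,2]>.06)&(im.min(1)>70); print('cup pts',m.sum(),np.round(np.percentile(P[m],[3,50,97],axis=0),3).tolist() if m.sum() else '')
E
```

```text
t 15.55 ee [ 0.4326 -0.231   0.2071] dp units [ 0.18  -1.695  0.293] R [[0.985, -0.173, 0.022], [-0.174, -0.984, 0.029], [0.017, -0.032, -0.999]] q [-0.66  0.16  1.72  0.04  1.26  1.07] gap 0.0854101755739393
top 112 x [0.00196376 0.10932578] y by bins [(0.02, np.float64(-0.0422)), (0.04, np.float64(-0.043)), (0.06, np.float64(-0.0437)), (0.08, np.float64(-0.0441)), (0.1, np.float64(-0.0448))]
cup pts 193 [[0.454, -0.25, 0.103], [0.505, -0.232, 0.147], [0.544, -0.209, 0.616]]
side 74 x [0.00226104 0.08050736] y by bins [(0.02, np.float64(-0.0446)), (0.04, np.float64(-0.0437)), (0.06, np.float64(-0.0437)), (0.08, np.float64(-0.0432))]
cup pts 752 [[0.451, -0.294, 0.112], [0.498, -0.251, 0.171], [0.544, -0.216, 0.613]]
```

drive_tool(series=[{"dp": [0.008,-0.105,0.007],"twist": [0,0,0],"jaw": 1},{"dp": [0.008,-0.205,0.007],"twist": [0,0,0],"jaw": 1},{"dp": [0.008,-0.205,0.007],"twist": [0,0,0],"jaw": 1},{"dp": [0.008,-0.205,0.007],"twist": [0,0,0],"jaw": 1},{"dp": [0.008,-0.205,0.007],"twist": [0,0,0],"jaw": 1},{"dp": [0.008,-0.205,0.007],"twist": [0,0,0],"jaw": 1},{"dp": [0.008,-0.205,0.007],"twist": [0,0,0],"jaw": 1},{"dp": [0.008,-0.205,0.007],"twist": [0,0,0],"jaw": 1},{"dp": [0,-0.1,0],"twist": [0,0,0],"jaw": 0.5},{"dp": [0,0,0],"twist": [0,0,-0.2],"jaw": 0.5},{"dp": [0,0,0],"twist": [0,0,-0.2],"jaw": 0.5},{"dp": [0,0,0],"twist": [0,0,-0.2],"jaw": 0.5}])

```text
t: 17.15
ee_pos: [0.502, 0.0889, 0.2071]
tool_rot: [-3.082, -0.468, -0.042]
ft_force: [-0.3, 0.2, -0.1]
finger_gap: 0.0425
grip_force: 0.0
```

drive_tool(series=[{"dp": [0,0,0],"twist": [0,0,-0.2],"jaw": 0.5},{"dp": [0,0,0],"twist": [0,0,-0.2],"jaw": 0.5},{"dp": [0,0,0],"twist": [0,0,-0.2],"jaw": 0.5},{"dp": [0,0,0],"twist": [0,0,-0.2],"jaw": 0.5},{"dp": [0,0,0],"twist": [0,0,-0.2],"jaw": 0.5},{"dp": [0,0,0],"twist": [0,0,-0.2],"jaw": 0.5},{"dp": [0,0,0],"twist": [0,0,-0.2],"jaw": 0.5},{"dp": [0,0,0],"twist": [0,0,-0.2],"jaw": 0.5},{"dp": [0,0,0],"twist": [0,0,-0.2],"jaw": 0.5},{"dp": [0,0,0],"twist": [0,0,-0.13],"jaw": 0.5},{"dp": [0,0,0],"twist": [0,0,0],"jaw": 0.5},{"dp": [0,0,0],"twist": [0,0,0],"jaw": 0.5}])

```text
t: 18.65
ee_pos: [0.5025, 0.0889, 0.2071]
tool_rot: [1.939, 2.47, 0.056]
ft_force: [-0.5, 0.3, 0.2]
finger_gap: 0.0432
grip_force: 0.0
```

```bash
python3 - <<'E'
from h import *
go([.502,.0894,.12])
s=sensors.state();R=Rn.from_rotvec(s['tool_rot']).as_matrix()
D=np.array([[-.242,.970,0],[.970,.242,0],[0,0,-1]]).T
print('twist units',Rn.from_matrix(R.T@D).as_rotvec()/(np.pi/4))
q=cams.get_image('side'); W=cloud(q);P=W.reshape(-1,3);im=q['image'].reshape(-1,3).astype(float)
m=(np.hypot(P[:,0]-.517,P[:,1]+.245)<.07)&(P[:,2]>.05)&(P[:,2]<.3)&(im.min(1)>70)&(im.min(1)>.7*im.max(1)); print('cup pts',m.sum(),np.round(np.percentile(P[m],[3,50,97],axis=0),3).tolist())
E
```

```text
t 18.65 ee [0.5025 0.0889 0.2071] dp units [-0.006 -0.014  0.435] R [[-0.238, 0.971, 0.023], [0.971, 0.237, 0.028], [0.022, 0.028, -0.999]] q [ 0.02  0.18  1.7   0.03  1.24 -0.23] gap 0.043212811717179334
twist units [ 0.03629096 -0.02734556 -0.0062235 ]
cup pts 429 [[0.479, -0.303, 0.107], [0.508, -0.261, 0.142], [0.541, -0.219, 0.178]]
```

drive_tool(series=[{"dp": [0,0,0],"twist": [0.036,-0.027,0],"jaw": 0.5},{"dp": [0,0,0.2],"twist": [0,0,0],"jaw": 0.5},{"dp": [0,0,0.2],"twist": [0,0,0],"jaw": 0.5},{"dp": [0,0,0.2],"twist": [0,0,0],"jaw": 0.5},{"dp": [0,0,0.15],"twist": [0,0,0],"jaw": 0.5},{"dp": [0,0,0],"twist": [0,0,0],"jaw": 0.5},{"dp": [0,0,0],"twist": [0,0,0],"jaw": 0.5}])

```text
t: 19.58
ee_pos: [0.5041, 0.0895, 0.0577]
tool_rot: [1.937, 2.472, 0.001]
ft_force: [0.0, -0.2, 0.7]
finger_gap: 0.0426
grip_force: 0.0
```

```bash
python3 - <<'E'
from h import *
go([.502,.0894,.009])
q=cams.get_image('side');cv2.imwrite('pics/s6.png',cv2.resize(q['image'][150:300,190:300,::-1],(440,600),interpolation=cv2.INTER_CUBIC))
E
```

```text
t 19.57 ee [0.5041 0.0895 0.0577] dp units [ 0.002 -0.011  0.244] R [[-0.24, 0.971, 0.001], [0.971, 0.24, 0.0], [-0.0, 0.001, -1.0]] q [ 0.04  0.34  1.89 -0.    0.9  -0.2 ] gap 0.04260831977934281
```

View pics/s6.png

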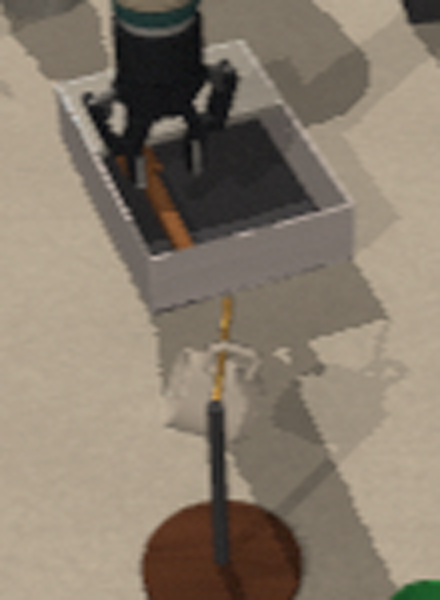

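The cup hangs on the prong (loop at (232,350)), and the fingers at (140,175) and (195,165) straddle the paddle handle at (165,190). Descending to grip it.

drive_tool(series=[{"dp": [0,-0.01,0.1],"twist": [0,0,0],"jaw": 0.5},{"dp": [0,0,0.09],"twist": [0,0,0],"jaw": 0.5},{"dp": [0,0,0.03],"twist": [0,0,0],"jaw": 0.5},{"dp": [0,0,0],"twist": [0,0,0],"jaw": 0.5},{"dp": [0,0,0],"twist": [0,0,0],"jaw": 0.5}])

```text
t: 20.25
ee_pos: [0.5031, 0.0889, 0.0161]
tool_rot: [1.935, 2.47, 0.005]
ft_force: [-0.4, 0.1, 11.8]
finger_gap: 0.0426
grip_force: 5.1
```

```bash
python3 - <<'E'
from h import *
s=sensors.state();R=Rn.from_rotvec(s['tool_rot']).as_matrix();e=s['ee_pos'];print(s['ft_force'],s['ft_torque'],s['finger_gap'],s['grip_force'],e)
for n in('side','top'):
    p=cams.get_image(n);W=cloud(p);P=W.reshape(-1,3);L=(P-e)@R;im=p['image'].reshape(-1,3)
    m=(L[:,0]>-.08)&(L[:,0]<.03)&(abs(L[:,1])<.05)&(L[:,2]>-.08)
    Q=L[m];C=im[m]
    print(n)
    br=(C[:,0]>1.5*C[:,2].astype(float)); print('brown y', [(round(x,3),np.round(np.percentile(Q[br&(abs(Q[:,0]-x)<.008)][:,1],[5,50,95]),4).tolist(),int((br&(abs(Q[:,0]-x)<.008)).sum())) for x in(-.07,-.055,-.04,-.025,-.01,.01) if (br&(abs(Q[:,0]-x)<.008)).sum()>2])
    k=(~br)&(C.max(1)<70)&(Q[:,2]<.0)&(Q[:,2]>-.06)&(abs(Q[:,0])<.02); print('finger',np.round(Q[k][np.argsort(-Q[k][:,2])][:25],3).tolist())
E
```

```text
[-0.4206783   0.1057569  11.84572783] [-0.07328912  0.68397474 -0.05093979] 0.04255959862741332 5.138668539002538 [0.50313234 0.08893612 0.01606958]
side
brown y [(-0.055, [-0.0059, 0.001, 0.0045], 3), (-0.04, [-0.0083, 0.0004, 0.0068], 13), (-0.025, [-0.0077, -0.0009, 0.011], 19), (-0.01, [-0.007, -0.0009, 0.0135], 17), (0.01, [-0.0323, -0.0023, 0.0129], 22)]
finger [[-0.005, 0.021, -0.001], [0.004, 0.02, -0.004], [-0.011, 0.022, -0.006], [-0.008, -0.029, -0.006], [-0.014, 0.025, -0.007], [-0.011, -0.023, -0.007], [-0.002, 0.022, -0.009], [0.004, 0.02, -0.009], [-0.007, -0.029, -0.01], [-0.01, 0.019, -0.01], [-0.009, 0.031, -0.011], [0.007, 0.021, -0.011], [-0.005, 0.032, -0.012], [-0.014, 0.022, -0.013], [-0.013, -0.023, -0.013], [-0.002, 0.022, -0.013], [0.009, 0.022, -0.014], [-0.01, -0.022, -0.015], [-0.011, 0.023, -0.015], [-0.008, -0.032, -0.017], [-0.01, -0.029, -0.017], [-0.005, -0.031, -0.019], [-0.009, -0.036, -0.019], [0.002, -0.036, -0.02], [-0.01, 0.031, -0.021]]
top
brown y [(-0.07, [-0.0066, 0.0, 0.0069], 17), (-0.055, [-0.0071, -0.0003, 0.0099], 19), (-0.04, [-0.0069, -0.0017, 0.0058], 12)]
finger []
```

Force and moment place the contact about 58 mm towards the robot, on the tray's near wall: the outspread finger linkage touches its top. I'll raise, narrow the opening and retry.

drive_tool(series=[{"dp": [0,0.005,-0.08],"twist": [0,0,0],"jaw": 0.33},{"dp": [0,0,0],"twist": [0,0,0],"jaw": 0.33},{"dp": [0,0,0],"twist": [0,0,0],"jaw": 0.33},{"dp": [0,0,0.05],"twist": [0,0,0],"jaw": 0.33},{"dp": [0,0,0.03],"twist": [0,0,0],"jaw": 0.33},{"dp": [0,0,0],"twist": [0,0,0],"jaw": 0.33},{"dp": [0,0,0],"twist": [0,0,0],"jaw": 0.33}])

```text
t: 21.22
ee_pos: [0.5028, 0.0892, 0.0127]
tool_rot: [1.937, 2.473, 0.001]
ft_force: [2.8, 1.6, -0.6]
finger_gap: 0.0282
grip_force: 0.0
```

drive_tool(series=[{"dp": [0,0,0.02],"twist": [0,0,0],"jaw": 0.33},{"dp": [0,0,0],"twist": [0,0,0],"jaw": 0.33},{"dp": [0,0,0],"twist": [0,0,0],"jaw": 0.33}])

```text
t: 21.6
ee_pos: [0.5044, 0.0893, 0.0092]
tool_rot: [1.936, 2.47, 0.005]
ft_force: [5.2, 2.0, -0.8]
finger_gap: 0.028
grip_force: 0.0
```

drive_tool(series=[{"dp": [0,0,0],"twist": [0,0,0],"jaw": 0.1},{"dp": [0,0,0],"twist": [0,0,0],"jaw": 0.1},{"dp": [0,0,0],"twist": [0,0,0],"jaw": 0.1},{"dp": [0,0,0],"twist": [0,0,0],"jaw": 0.1},{"dp": [0,0,0],"twist": [0,0,0],"jaw": 0.1}])

```text
t: 22.22
ee_pos: [0.5014, 0.089, 0.0089]
tool_rot: [-1.937, -2.472, 0.001]
ft_force: [0.2, -0.4, 5.6]
finger_gap: 0.0144
grip_force: 59.5
```

drive_tool(series=[{"dp": [-0.02,0,-0.015],"twist": [0,0,0],"jaw": 0.1},{"dp": [0.005,0,-0.052],"twist": [0,-0.083,0],"jaw": 0.1},{"dp": [0.005,0,-0.052],"twist": [0,-0.083,0],"jaw": 0.1},{"dp": [0.005,0,-0.052],"twist": [0,-0.083,0],"jaw": 0.1},{"dp": [0.005,0,-0.052],"twist": [0,-0.083,0],"jaw": 0.1},{"dp": [0,0,0],"twist": [0,0,0],"jaw": 0.1},{"dp": [0,0,0],"twist": [0,0,0],"jaw": 0.1}])

```text
t: 23.1
ee_pos: [0.5003, 0.0926, 0.0521]
tool_rot: [1.806, 2.306, -0.238]
ft_force: [0.4, 0.2, -0.6]
finger_gap: 0.0138
grip_force: 58.8
```

```bash
cat > pd.py <<'E'
from h import *
go([.502,.0894,.009])
s=sensors.state();R=Rn.from_rotvec(s['tool_rot']).as_matrix();e=s['ee_pos'];print(s['ft_force'],s['grip_force'])
for n in('side','top'):
    p=cams.get_image(n);P=cloud(p).reshape(-1,3);im=p['image'].reshape(-1,3).astype(float);L=(P-e)@R
    br=(im[:,0]>1.6*im[:,2])&(np.abs(L[:,1])<.03)&(L[:,0]>-.12)&(L[:,0]<.2)&(abs(L[:,2])<.06)
    Q=L[br]
    if len(Q)>10: print(n,len(Q),'x',np.percentile(Q[:,0],[1,99]),'bins',[(x,np.round(np.median(Q[abs(Q[:,0]-x)<.012][:,1:],axis=0),3).tolist()) for x in np.arange(-.09,.17,.03) if (abs(Q[:,0]-x)<.012).sum()>3],'worldz',np.percentile(P[br][:,2],[1,99]))
E
python3 pd.py
```

```text
t 23.1 ee [0.5003 0.0926 0.0521] dp units [0.038 0.005 0.213] R [[-0.232, 0.971, 0.06], [0.938, 0.239, -0.25], [-0.257, -0.002, -0.966]] q [ 0.23  0.37  1.91 -0.34  0.89  0.21] gap 0.013824214729718226
[ 0.37646582  0.24028725 -0.6136992 ] 58.80576252937317
side 91 x [-0.08586558  0.09961368] bins [(np.float64(-0.09), [-0.003, -0.006]), (np.float64(-0.06), [-0.004, -0.008]), (np.float64(-0.03), [-0.003, -0.007]), (np.float64(0.0), [0.002, -0.009]), (np.float64(0.06), [-0.009, -0.001])] worldz [0.00315029 0.08350536]
top 99 x [-0.08054985  0.00340968] bins [(np.float64(-0.09), [-0.001, -0.007]), (np.float64(-0.06), [-0.003, -0.009]), (np.float64(-0.03), [-0.002, -0.009]), (np.float64(0.0), [0.005, -0.008])] worldz [0.00414255 0.0861842 ]
```

drive_tool(series=[{"dp": [-0.05,0,0],"twist": [0,0,0],"jaw": 0.1},{"dp": [-0.1,0,0],"twist": [0,0,0],"jaw": 0.1},{"dp": [-0.1,0,0],"twist": [0,0,0],"jaw": 0.1},{"dp": [-0.1,0,0],"twist": [0,0,0],"jaw": 0.1},{"dp": [-0.1,0,0],"twist": [0,0,0],"jaw": 0.1},{"dp": [-0.1,0,0],"twist": [0,0,0],"jaw": 0.1},{"dp": [-0.08,0,0],"twist": [0,0,0],"jaw": 0.1},{"dp": [0,0,0],"twist": [0,0,0],"jaw": 0.1},{"dp": [0,0,0],"twist": [0,0,0],"jaw": 0.1}])

```text
t: 24.32
ee_pos: [0.5298, -0.0251, 0.085]
tool_rot: [1.806, 2.305, -0.237]
ft_force: [-0.2, -0.5, -0.7]
finger_gap: 0.014
grip_force: 58.8
```

```bash
python3 pd.py
```

```text
t 24.32 ee [ 0.5298 -0.0251  0.085 ] dp units [0.667 0.002 0.216] R [[-0.231, 0.971, 0.061], [0.938, 0.239, -0.25], [-0.257, -0.001, -0.966]] q [-0.01  0.33  1.87 -0.32  0.9  -0.05] gap 0.013977207499170108
[-0.22039861 -0.47108651 -0.72529894] 58.80565702915192
side 121 x [-0.08522706  0.14782349] bins [(np.float64(-0.09), [-0.003, -0.004]), (np.float64(-0.06), [-0.004, -0.008]), (np.float64(-0.03), [-0.005, -0.008]), (np.float64(0.0), [0.002, -0.01]), (np.float64(0.03), [0.005, -0.007]), (np.float64(0.06), [-0.01, -0.001]), (np.float64(0.12), [0.003, -0.003]), (np.float64(0.15), [0.005, -0.002])] worldz [0.0480377  0.13234677]
top 210 x [-0.07818895  0.17015288] bins [(np.float64(-0.06), [-0.002, -0.01]), (np.float64(-0.03), [-0.002, -0.009]), (np.float64(0.0), [-0.001, -0.01]), (np.float64(0.09), [-0.002, -0.004]), (np.float64(0.12), [0.0, -0.003]), (np.float64(0.15), [0.001, -0.004])] worldz [0.00075635 0.11576311]
```

drive_tool(series=[{"dp": [-0.015,0,-0.06],"twist": [0,0,0],"jaw": 0.1},{"dp": [-0.03,0,-0.113],"twist": [0,0,0],"jaw": 0.1},{"dp": [-0.03,0,-0.113],"twist": [0,0,0],"jaw": 0.1},{"dp": [-0.03,0,-0.113],"twist": [0,0,0],"jaw": 0.1},{"dp": [-0.03,0,-0.113],"twist": [0,0,0],"jaw": 0.1},{"dp": [-0.03,0,-0.113],"twist": [0,0,0],"jaw": 0.1},{"dp": [-0.015,0,-0.05],"twist": [0,0,0],"jaw": 0.1},{"dp": [0,0,0],"twist": [0,0,0],"jaw": 0.1},{"dp": [0,0,0],"twist": [0,0,0],"jaw": 0.1},{"dp": [0,0,0],"twist": [0,0,0],"jaw": 0.1},{"dp": [0,0,0],"twist": [0,0,0],"jaw": 0.1},{"dp": [0,0,0],"twist": [0,0,0],"jaw": 0.1}])

```text
t: 25.92
ee_pos: [0.5302, -0.0253, 0.2246]
tool_rot: [1.806, 2.305, -0.237]
ft_force: [-0.5, 1.2, -0.7]
finger_gap: 0.0141
grip_force: 58.8
```

```bash
python3 pd.py; python3 - <<'E'
from h import *
q=cams.get_image('side'); P=cloud(q).reshape(-1,3);im=q['image'].reshape(-1,3).astype(float)
m=(np.hypot(P[:,0]-.517,P[:,1]+.245)<.07)&(P[:,2]>.05)&(P[:,2]<.3)&(im.min(1)>70)&(im.min(1)>.7*im.max(1)); print('cup pts',m.sum(),np.round(np.percentile(P[m],[3,50,97],axis=0),3).tolist())
print(np.abs(sensors.state()['qvel']).max())
E
```

```text
t 25.93 ee [ 0.5302 -0.0253  0.2246] dp units [0.848 0.001 0.89 ] R [[-0.231, 0.971, 0.061], [0.938, 0.239, -0.25], [-0.257, -0.001, -0.966]] q [-0.01  0.19  1.67 -0.27  1.23 -0.16] gap 0.014061684763564774
[-0.52543628  1.16921107 -0.73847007] 58.80556583404541
side 136 x [-0.08239948  0.14836164] bins [(np.float64(-0.09), [-0.004, -0.006]), (np.float64(-0.06), [-0.005, -0.009]), (np.float64(-0.03), [-0.003, -0.008]), (np.float64(0.0), [-0.002, -0.01]), (np.float64(0.06), [-0.011, -0.003]), (np.float64(0.09), [-0.011, -0.002]), (np.float64(0.12), [-0.014, -0.001]), (np.float64(0.15), [-0.009, -0.002])] worldz [0.18743084 0.27299996]
top 257 x [-0.07853475  0.15185152] bins [(np.float64(-0.06), [-0.002, -0.01]), (np.float64(-0.03), [-0.001, -0.01]), (np.float64(0.0), [-0.001, -0.011]), (np.float64(0.09), [0.0, -0.004]), (np.float64(0.12), [0.0, -0.003]), (np.float64(0.15), [0.001, -0.003])] worldz [0.18671382 0.25481016]
cup pts 433 [[0.475, -0.303, 0.11], [0.502, -0.259, 0.141], [0.538, -0.217, 0.177]]
0.0018318347992135457
```

The paddle is held steady with its lowest point at about 0.187 m, and the cup is still hanging.

```bash
python3 -c "
from station import sign_off
print(sign_off())"
```

```text
the job is handed in; nothing more can be done
None
```

I hung the cup by its handle on the brass prong and let go; the gripper now holds the paddle steady with its lowest point about 12 cm above the tray's top, and the job was handed in at about 26 s (no verdict returned).

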